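# Report a bottle left open on the lab bench

## Task

One amber bottle (green neck ring) has been left standing open: press the red button on the small grey call box fully down with your fingertips to call the supervisor, then point straight down at the open bottle's mouth, fingertips just above it (about 2 to 4 cm), and stay there for two seconds. Then point in the same way at the top of its green cap lying on the bench and finish there, still pointing. Touch no bottle, cap or other loose thing, leave everything in its place, and never point at or come close over the closed bottles or the orange cap.

Things in the scene. Friction and masses are not known exactly. Their poses are not given: they have to be found in the camera images.
- open_mouth (a point): centre of the mouth of the open, uncapped amber bottle with the green neck ring and green label stripe; its rim is 28 mm across and 145 mm above the bench, the top of that bottle; the mouth is dark inside; z up
- open_bottle: the open bottle itself: amber glass, 70 mm diameter, 145 mm tall; origin at the centre of its underside, z up; free-standing, easily knocked. It stands at any place in a row of four bottles, at least 100 mm apart centre to centre
- green_cap_top (a point): centre of the top of the loose green screw cap (36 mm diameter, 26 mm tall) standing on the bench between the robot and the bottles, z up; its centre at least 100 mm from the centres of the orange cap and the call box
- green_cap: the same loose green cap; origin at the centre of its underside
- call (a joint): travel of the red push button, in m: 0 released, 0.006 fully down; a spring returns it, fully down takes about 5 N
- call_top (a point): centre of the top face of the red round push button (40 mm diameter), about 57 mm above the bench when released; it is pressed straight down and stands 10 mm proud of its black collar, on a grey box 90 x 80 x 35 mm that is fixed to the bench
- blue_bottle: closed amber glass bottle, 70 mm diameter, with a blue cap (36 mm diameter), white label with a blue stripe and blue neck ring; top of the cap 149 mm above the origin, which is the centre of the underside; z up. One of the closed bottles: leave alone
- yellow_bottle: closed amber glass bottle, 70 mm diameter, with a yellow cap (36 mm diameter), white label with a yellow stripe and yellow neck ring; top of the cap 149 mm above the origin, which is the centre of the underside; z up. One of the closed bottles: leave alone
- black_bottle: closed amber glass bottle, 70 mm diameter, with a black cap (36 mm diameter), white label with a black stripe and black neck ring; top of the cap 149 mm above the origin, which is the centre of the underside; z up. One of the closed bottles: leave alone
- orange_cap: loose spare orange cap, 36 mm diameter, 26 mm tall, origin at the centre of its underside: not wanted, leave alone
- beaker: glass beaker, 68 mm diameter, 85 mm tall, at the right side; origin at the centre of its underside; leave alone
- jar: white jar, 56 mm diameter, 70 mm tall, at the left side; origin at the centre of its underside; leave alone
- spatula: slim steel laboratory spatula, 165 mm long, 5 mm thick, lying flat at the left side; origin under its middle; leave alone

How it is judged:
On the way, in this order (a step that is already met when the one before it is completed fails the run):
1. the red call button is pressed down (value of joint call above 0.0045 m), for 0.05 s.
2. the fingertips stay just above the open bottle's mouth (horizontal distance between the grasp point and open_mouth below 0.03 m and z of the grasp point in the frame of open_mouth between 0.012 and 0.08 m), for 1.5 s.
At the end, for the whole second after the job is handed in: The grasp point stays within 30 mm sideways of the green cap's centre and 12 to 80 mm above its top (fingertips about 2 cm lower), the button is released, all bottles and caps stand upright within 10 mm of their starting places, beaker, jar and spatula within 20 mm, all at rest (horizontal distance between the grasp point and green_cap_top below 0.03 m and z of the grasp point in the frame of green_cap_top between 0.012 and 0.08 m and value of joint call below 0.002 m and distance of each of blue_bottle, yellow_bottle, black_bottle, orange_cap, open_bottle, green_cap from where it was at the start of the episode below 0.01 m and distance of each of beaker, jar, spatula from where it was at the start of the episode below 0.02 m and angle between each of blue_bottle, yellow_bottle, black_bottle, orange_cap, open_bottle, green_cap's own z axis and vertical below 0.1 rad and linear speed of each of blue_bottle, yellow_bottle, black_bottle, orange_cap, open_bottle, green_cap, beaker, jar, spatula below 0.02 m/s); the robot touches nothing.
It fails at once if a bottle or a loose cap is touched (contact force between any of the fingers, the arm and blue_bottle above 0.3 N or contact force between any of the fingers, the arm and yellow_bottle above 0.3 N or contact force between any of the fingers, the arm and black_bottle above 0.3 N or contact force between any of the fingers, the arm and orange_cap above 0.3 N or contact force between any of the fingers, the arm and open_bottle above 0.3 N or contact force between any of the fingers, the arm and green_cap above 0.3 N).
It fails at once if the beaker, jar or spatula is touched (contact force between any of the fingers, the arm and beaker above 0.3 N or contact force between any of the fingers, the arm and jar above 0.3 N or contact force between any of the fingers, the arm and spatula above 0.3 N).
It fails at once if a bottle, cap, beaker, jar or spatula is shifted or lifted (caps and bottles 10 mm, others 20 mm) (not (distance of each of blue_bottle, yellow_bottle, black_bottle, orange_cap, open_bottle, green_cap from where it was at the start of the episode below 0.01 m and distance of each of beaker, jar, spatula from where it was at the start of the episode below 0.02 m)).
It fails at once if the fingers point at a closed bottle or the orange cap (grasp point within 20 mm sideways and less than 50 mm above its top) ((horizontal distance between the grasp point and blue_bottle below 0.02 m and z of the grasp point in the frame of blue_bottle below 0.199 m) or (horizontal distance between the grasp point and yellow_bottle below 0.02 m and z of the grasp point in the frame of yellow_bottle below 0.199 m) or (horizontal distance between the grasp point and black_bottle below 0.02 m and z of the grasp point in the frame of black_bottle below 0.199 m) or (horizontal distance between the grasp point and orange_cap below 0.02 m and z of the grasp point in the frame of orange_cap below 0.076 m)).
It also fails if it takes over 53 s, if anything falls off the work surface, if the arm or the gripper's body presses on something with over 40 N, if the wrist force passes 120 N, or if a joint passes its speed limit or range.

## Robot

A 6-joint arm with a two-finger parallel gripper is mounted at the origin on the work surface. World frame = base frame: x ahead of the robot, y to its left, z up, the work surface at z = 0. Lengths are in m, angles in rad, forces in N, time in s.
With the tool pointing down it reaches from about 0.325 to 0.9 m from the base axis. Payload 3.5 kg.
Tool frame: the origin (TCP) lies on the centre line of the jaws, within the pads' length; the fingertips stand 19 mm ahead of it and the grasp point (between the pads) is the TCP; z points along the fingers, y is the direction in which the jaws open and shut (so a half turn about z gives the same grasp; the last joint's range is limited). The gripper opens to 85 mm and grips with 20 to 120 N. Pads are 22 mm wide; open, the fingers measure 114 mm over their backs; the gripper's body (76 mm by 85 mm) begins 54 mm behind the grasp point. The pads swing forward as they close: fully open they stand 13 mm farther back than shut.
Start: joints at [-1.437, 0.276, -0.026, 1.268, 0, 1.467], TCP at [0.147, -0.608, 0.216] pointing down, gripper open.
Joint ranges: [-3.12, 3.12], [-0.85, 1.88], [-1.08, 1.24], [-1.95, 2.15], [-1.57, 1.53], [-3.14, 3.14]. Speed limits (rad/s): [2.57, 2.57, 3.14, 3.14, 3.14, 3.14].

## Interface

Orientations are given as a 3x3 rotation matrix whose columns are the frame's x, y, z axes.
In Python, from plant import ctrl, cams, ticket gives the robot as it stands. The module is installed in compiled form; this text tells all that it offers.
- The arm moves only by the tool move_arm, never from a script. Its argument "commands" is a list that holds one entry, the list of rows, each a list of 5 numbers: the shift along the world's x, y, z in cm, then the turn about the world's z in rad, then the gripper command: -1 is shut, 1 is fully open, values between are in proportion. A call has 1 to 20 rows; each row shifts and turns the commanded pose from where the row before left it; what a row does not reach is not made up. A row lasts 1/10 s, in which the tool goes at most 50 mm and 8.59 degrees, less where a joint would pass 70% of its speed; a pose out of reach is approached as far as the arm can. A call with a gripper value outside its range is refused whole. The fingers move at their own pace and stop on an object; "squeeze" is the grip in N (left out, the last holds). Time passes only in rows, so rows that do not move let the fingers close. It gives the time, the measured TCP pose, the force and the opening at its end, in the units of the state.
- ctrl.observe(): the state, without advancing time (a new reading comes with each control period).
- cams.snapshot(name): name is "side" or "top"; returns a dict with "color" (480x640x3 uint8, blue, green, red), "K" (3x3 intrinsics, pixels), "dist" ([k1, k2, p1, p2, k3] as OpenCV has them; the pictures are not rectified), "R" (3x3) and "t" (3): a world point X has camera coordinates R X + t. Camera axes: x right, y down, z forward; pixel columns grow to the right and rows downward; lengths in m; the calibration is good to about 2 mm. A picture is of the moment at which its call begins. There is no depth.
- ticket.job_done(): hands the job in, once; it reports no verdict.
The state is a dict: "time": time; "q": joint angles; "joint_vel": joint speeds; "joint_efforts": joint torques, N m; "ee_pos": TCP position; "orientation": TCP orientation; "contact_force": force on the tool from outside, world axes, zero at the start; "wrist_torque": the same for the moment, N m; "width": finger opening in m.
Only numpy, scipy, OpenCV 4.12 (cv2) and the standard library are available. Lean on these libraries where they do the work, as an engineer would, in place of code of your own. Each camera call takes 0.05 s, during which the arm holds its last target.

## Working session

There is one attempt and no reset: what is moved stays moved. The work goes in short steps, Python scripts to look and compute and a tool call to move; the robot and the scene stay as the last step left them, time stands still between calls to the robot, and variables do not carry over. Pictures are saved under pics/ and viewed, and the job is handed in when it is done.

Besides the shell and the picture viewer there is one more tool, called after ">>>" as name(argument=value, ...) on one line, values as JSON. move_arm: Moves the arm, as the interface text tells. Its arguments: {"type":"object","properties":{"commands":{"type":"array","items":{"type":"array","items":{"type":"array","items":{"type":"number"}}}},"squeeze":{"type":"number"}},"required":["commands"]}

```bash
mkdir -p pics
python3 - <<'E'
from plant import ctrl,cams
import cv2,pickle
d={}
for n in("side","top"):
    s=cams.snapshot(n);d[n]=s;cv2.imwrite(f"pics/{n}0.png",s["color"])
    print(n,s["K"],s["dist"],s["R"],s["t"])
pickle.dump(d,open("d0.pkl","wb"))
o=ctrl.observe();print(o["time"],o["ee_pos"],o["orientation"],o["width"],o["contact_force"])
E
```

```text
side [[553.57821489   0.         321.99566021]
 [  0.         553.57821489 231.18475506]
 [  0.           0.           1.        ]] [-0.15208821  0.          0.          0.          0.        ] [[-0.99137939 -0.12937966 -0.02068348]
 [-0.07644019  0.69934266 -0.71068752]
 [ 0.10641335 -0.70297991 -0.7032037 ]] [0.50518276 0.10390066 1.28434459]
top [[481.810917     0.         317.60149007]
 [  0.         481.810917   240.39834248]
 [  0.           0.           1.        ]] [-0.11255029  0.          0.          0.          0.        ] [[ 0.02497916 -0.99955976  0.01601002]
 [-0.9909008  -0.02687517 -0.13188378]
 [ 0.13225599 -0.01257    -0.99113589]] [-0.00967562  0.54563576  1.28850944]
0.1 [ 0.14650676 -0.6068287   0.2151709 ] [[ 9.72092610e-01  2.34597278e-01 -2.71895435e-04]
 [ 2.34597349e-01 -9.72090601e-01  1.98696498e-03]
 [ 2.01829579e-04 -1.99529992e-03 -9.99997989e-01]] 0.08525834230196183 [-0.03943264 -0.71703955  0.17398743]
```

View pics/top0.png

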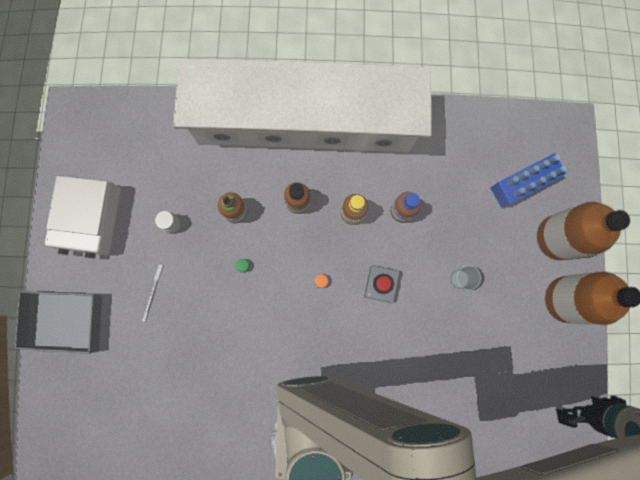

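View pics/side0.png

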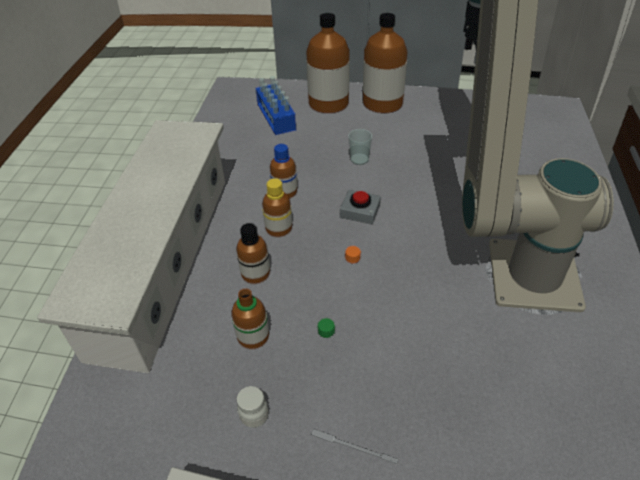

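The top picture shows the open bottle at about (231,207), black cap (296,190), yellow (357,202), blue (411,200), green cap (243,265), orange cap (322,281), button (384,284), beaker (466,278) and jar (168,222). The side view agrees: the open mouth is at about (245,297) and the green cap at (326,327).

```bash
cat > h.py <<'E'
import cv2,numpy as np
def ray(s,uv):
    p=cv2.undistortPoints(np.array([[uv]],float),s["K"],s["dist"])[0,0]
    R,t=np.array(s["R"]),np.array(s["t"]); return -R.T@t, R.T@np.array([p[0],p[1],1.])
def plane(s,uv,z):
    c,d=ray(s,uv); return c+d*(z-c[2])/d[2]
def tri(s1,u1,s2,u2):
    c1,d1=ray(s1,u1);c2,d2=ray(s2,u2)
    k=np.linalg.lstsq(np.c_[d1,-d2],c2-c1,rcond=None)[0]
    a,b=c1+k[0]*d1,c2+k[1]*d2; return (a+b)/2,np.linalg.norm(a-b)
E
python3 - <<'E'
import pickle,cv2,numpy as np
from h import *
d=pickle.load(open("d0.pkl","rb"))
H={"green":(45,80,.026),"yellow":(22,33,.149),"blue":(110,125,.149),"orange":(5,18,.026),"red":(175,184,.057)}
box={"top":(150,160,440,310),"side":(220,130,400,360)}
for c,(a,b,z) in H.items():
  m={}
  for n in("top","side"):
    hsv=cv2.cvtColor(d[n]["color"],cv2.COLOR_BGR2HSV)
    M=cv2.inRange(hsv,(a,120,60),(b,255,255))
    if c=="red":M|=cv2.inRange(hsv,(0,150,60),(4,255,255))
    x0,y0,x1,y1=box[n];Z=np.zeros_like(M);Z[y0:y1,x0:x1]=M[y0:y1,x0:x1]
    k,L,S,C=cv2.connectedComponentsWithStats(Z)
    for i in np.argsort(-S[1:,4])[:3]+1: 
      if S[i,4]>15: print(c,n,S[i],C[i].round(1),plane(d[n],C[i],z).round(4))
for n,(x,y,w,h) in {"top":(205,170,80,110),"side":(220,280,80,75)}.items():
  cv2.imwrite(f"pics/z_{n}.png",cv2.resize(d[n]["color"][y:y+h,x:x+w],None,fx=5 if n=="top" else 8,fy=5 if n=="top" else 8,interpolation=2))
E
```

```text
green side [318 319  16  18 244] [325.7 327.5] [0.4725 0.2198 0.026 ]
green side [237 297  19  14 106] [246.5 305.2] [0.6524 0.1815 0.026 ]
green side [244 326  19   7  20] [253.  330.6] [0.6239 0.2459 0.026 ]
yellow top [349 195  16  17 193] [356.3 202.6] [ 0.6303 -0.0902  0.149 ]
yellow side [267 178  17  22 296] [274.4 188.8] [ 0.6283 -0.0707  0.149 ]
yellow side [264 212  27   8  55] [277.8 217. ] [0.6023 0.0237 0.149 ]
blue top [405 194  14  13 137] [412.1 199.8] [ 0.6422 -0.2336  0.149 ]
blue side [274 144  15  18 194] [280.9 152.4] [ 0.6391 -0.2125  0.149 ]
blue side [273 130  21   5  47] [281.  131.2] [ 0.6565 -0.3058  0.149 ]
blue side [283 177  12   5  16] [288.8 179.8] [ 0.6004 -0.1068  0.149 ]
orange top [285 186  23  20 151] [294.6 198. ] [0.6652 0.072  0.026 ]
orange top [219 194  22  22 148] [228.4 206.2] [0.6368 0.2566 0.026 ]
orange top [315 275  13  13 132] [321.2 280.7] [ 0.4359 -0.0082  0.026 ]
orange side [232 299  33  30 586] [248.7 316.3] [0.6411 0.2105 0.026 ]
orange side [237 237  30  26 504] [251.6 251.1] [0.6767 0.0203 0.026 ]
orange side [263 190  33  26 458] [277.1 204.6] [ 0.6466 -0.1505  0.026 ]
red top [376 276  15  15 155] [383.2 283.3] [ 0.4314 -0.1744  0.057 ]
red side [353 191  16  13 157] [360.4 197. ] [ 0.4316 -0.1679  0.057 ]
```

View pics/z_top.png

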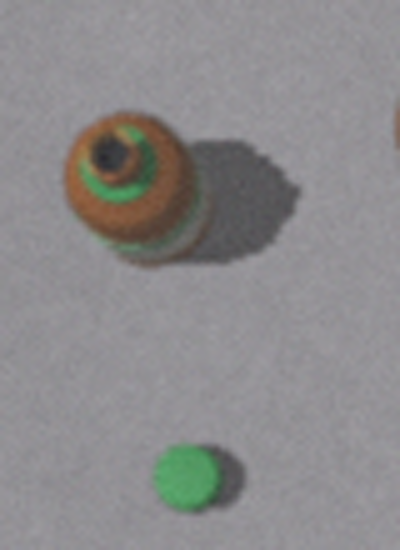

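View pics/z_side.png

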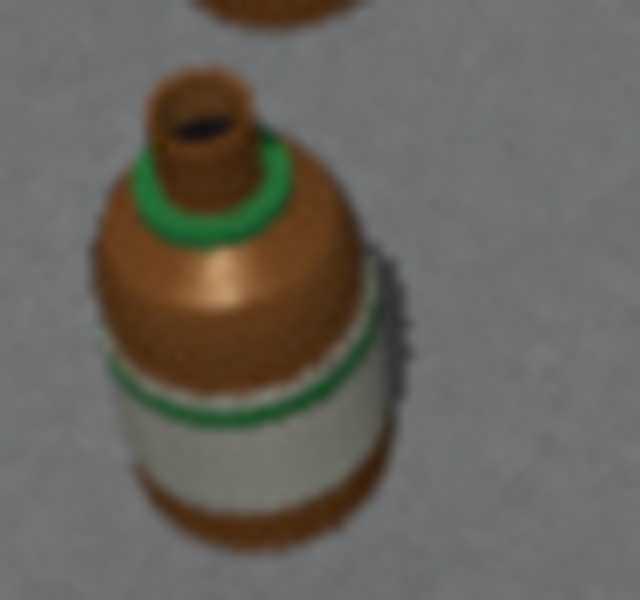

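The zooms show the open rim centred at about top (227.6,201) and side (245.2,292.9), and the green cap at top (242.2,265). I'll triangulate these and compare with the known heights.

Run:
```python
import pickle
from h import *
d=pickle.load(open("d0.pkl","rb"));T,S=d["top"],d["side"]
for n,a,b,z in [("mouth",(227.6,201),(245.2,292.9),.145),("gcap",(242.5,265),(325.7,325),.026),("btn",(383.2,283.3),(360.4,196),.057),("yel",(357,202),(274.4,184),.149),("blue",(412.1,199.8),(281,150),.149),("black",(296.3,190.5),(249,231),.149),("orange",(321.2,280.7),(353,253),.026)]:
    X,e=tri(T,a,S,b);print(n,X.round(4),round(e,4),plane(T,a,z).round(4),plane(S,b,z).round(4))
for n,a in [("beaker",(466,278)),("jar",(165,218))]: print(n,plane(T,a,.08).round(3))
print("shelf front edge",plane(T,(300,135),.15),plane(T,(300,150),0))
```

```text
mouth [0.6273 0.2387 0.1428] 0.0008 [0.6264 0.2382 0.145 ] [0.6271 0.2404 0.145 ]
gcap [0.4736 0.2101 0.0213] 0.0003 [0.4731 0.2095 0.026 ] [0.4733 0.2135 0.026 ]
btn [ 0.4318 -0.1748  0.0544] 0.0006 [ 0.4314 -0.1744  0.057 ] [ 0.4319 -0.1718  0.057 ]
yel [ 0.6328 -0.0923  0.1453] 0.0 [ 0.632  -0.0919  0.149 ] [ 0.6317 -0.088   0.149 ]
blue [ 0.6442 -0.2356  0.1394] 0.0004 [ 0.6422 -0.2336  0.149 ] [ 0.6409 -0.2228  0.149 ]
black [0.66   0.0639 0.1386] 0.0 [0.6575 0.0635 0.149 ] [0.6565 0.074  0.149 ]
orange [ 0.4359 -0.0084  0.0176] 0.0008 [ 0.4359 -0.0082  0.026 ] [ 0.4349 -0.0006  0.026 ]
beaker [ 0.449 -0.394  0.08 ]
jar [0.59  0.417 0.08 ]
shelf front edge [0.80563415 0.05863806 0.15      ] [0.81428474 0.06188165 0.        ]
```

Both views agree to a few mm, and the heights match. Next I'll shut the gripper, rise and go above the button, turning with the base.

>>> move_arm(commands=[[[0, 0, 2, 0, -1], [0, 0, 2, 0, -1], [1.5, 2.2, 0, 0.05, -1], [1.5, 2.2, 0, 0.05, -1], [1.5, 2.2, 0, 0.05, -1], [1.5, 2.2, 0, 0.05, -1], [1.5, 2.2, 0, 0.05, -1], [1.5, 2.2, 0, 0.05, -1], [1.5, 2.2, 0, 0.05, -1], [1.5, 2.2, 0, 0.05, -1], [1.5, 2.2, 0, 0.05, -1], [1.5, 2.2, 0, 0.05, -1], [1.5, 2.2, 0, 0.05, -1], [1.5, 2.2, 0, 0.05, -1], [1.5, 2.2, 0, 0.05, -1], [1.5, 2.2, 0, 0.05, -1], [1.5, 2.2, 0, 0.05, -1], [1.5, 2.2, 0, 0.05, -1], [1.5, 2.2, 0, 0.05, -1], [0, 0, 0, 0, -1]]])

```text
time: 2.1
ee_pos: [0.4023, -0.2313, 0.2557]
orientation: [[0.462, 0.887, -0.0], [0.887, -0.462, 0.001], [0.001, -0.001, -1.0]]
contact_force: [0.5, -0.2, 0.2]
width: -0.0001
```

>>> move_arm(commands=[[[1, 2, 0, 0, -1], [1, 2, -1, 0, -1], [0.9, 1.8, -2, 0, -1], [0, 0, -2, 0, -1], [0, 0, -2, 0, -1], [0, 0, -2, 0, -1], [0, 0, -2, 0, -1], [0, 0, -2, 0, -1], [0, 0, -1.5, 0, -1], [0, 0, -1, 0, -1], [0, 0, 0, 0, -1], [0, 0, 0, 0, -1]]])

```text
time: 3.3
ee_pos: [0.4307, -0.1759, 0.1014]
orientation: [[0.466, 0.885, 0.0], [0.885, -0.466, -0.0], [-0.0, 0.0, -1.0]]
contact_force: [0.2, -0.8, 0.1]
width: 0.0003
```

Run:
```python
from plant import ctrl,cams
import cv2,numpy as np
o=[]
for n,(x,y) in {"side":(300,130),"top":(320,210)}.items():
    s=cams.snapshot(n); o.append(cv2.resize(s["color"][y:y+120,x:x+120],(400,400)))
cv2.imwrite("pics/b1.png",np.hstack(o))
o=ctrl.observe();print(o["ee_pos"],o["contact_force"],o["q"])
```

```text
[ 0.43135851 -0.1761485   0.10214448] [0.12385532 0.20585938 0.31031584] [-5.26511100e-01  8.81072285e-02 -5.12631748e-01  9.68208196e-01
 -8.37138987e-05  1.52851845e+00]
```

View pics/b1.png

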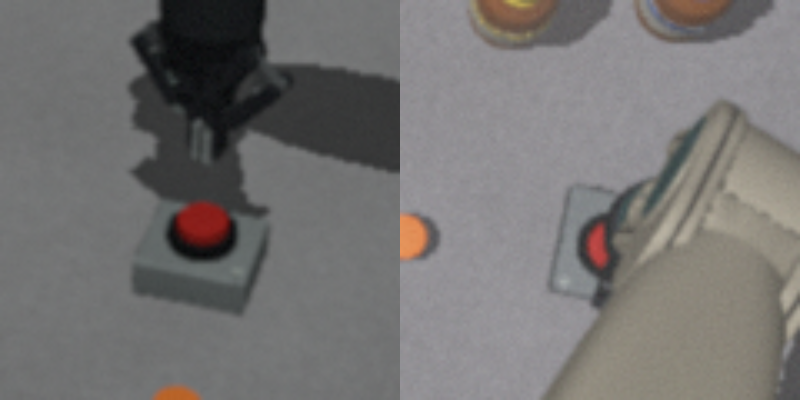

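The closed fingertips hang centred above the red button (side crop: tips at 205,155, button at 203,225). I'll press it in small steps.

>>> move_arm(commands=[[[0, 0, -1, 0, -1], [0, 0, -1, 0, -1], [0, 0, -0.5, 0, -1], [0, 0, -0.3, 0, -1], [0, 0, -0.2, 0, -1], [0, 0, 0, 0, -1], [0, 0, 0, 0, -1]]])

```text
time: 4.1
ee_pos: [0.4308, -0.1757, 0.0714]
orientation: [[0.465, 0.885, 0.0], [0.885, -0.465, -0.0], [-0.0, 0.0, -1.0]]
contact_force: [-0.4, 0.1, -0.2]
width: 0.0002
```

>>> move_arm(commands=[[[0, 0, -0.2, 0, -1], [0, 0, 0, 0, -1], [0, 0, 0, 0, -1]]])

```text
time: 4.4
ee_pos: [0.4306, -0.1756, 0.0693]
orientation: [[0.465, 0.885, 0.0], [0.885, -0.465, -0.0], [0.0, 0.0, -1.0]]
contact_force: [0.4, 0.6, 0.5]
width: -0.0
```

>>> move_arm(commands=[[[0, 0, -0.2, 0, -1], [0, 0, 0, 0, -1], [0, 0, 0, 0, -1]]])

```text
time: 4.7
ee_pos: [0.4305, -0.1755, 0.0671]
orientation: [[0.465, 0.885, -0.0], [0.885, -0.465, 0.0], [-0.0, -0.0, -1.0]]
contact_force: [0.5, -0.8, -0.0]
width: 0.0001
```

Still no force, so I'll take a look.

Run:
```python
from plant import ctrl,cams
import cv2,numpy as np
s=cams.snapshot("side"); cv2.imwrite("pics/b2.png",cv2.resize(s["color"][150:230,310:410],(800,600)[:2],interpolation=2))
o=ctrl.observe();print(o["ee_pos"],o["contact_force"],o["wrist_torque"])
```

```text
[ 0.43056826 -0.17555474  0.06717652] [-0.26397277  0.05790401  0.79620912] [-0.00639068  0.02892222  0.05961376]
```

View pics/b2.png

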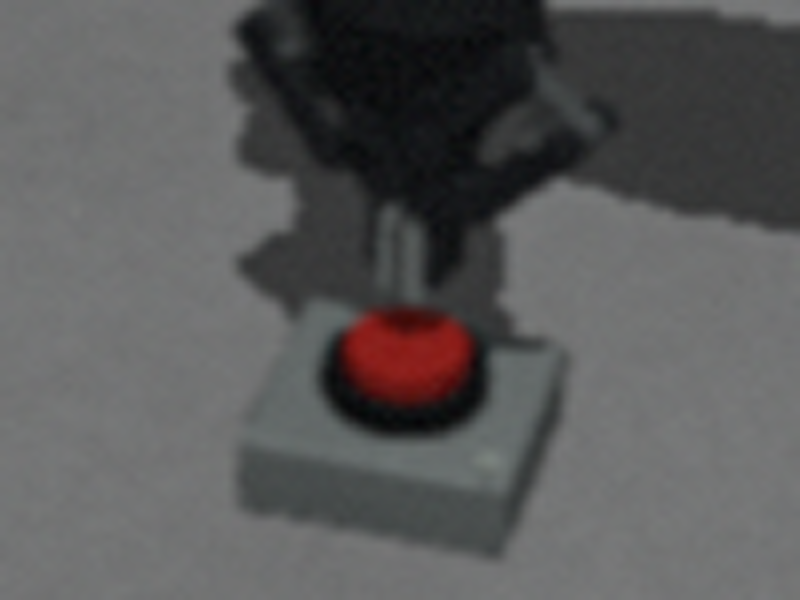

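The tips are close over the button but show above its centre in the image (tips at about 360.6,189.7). Next I'll compute how high they really are.

Run:
```python
import pickle
from h import *
S=pickle.load(open("d0.pkl","rb"))["side"];T=pickle.load(open("d0.pkl","rb"))["top"]
for z in(.045,.05,.055,.06,.065,.07): print(z,plane(S,(360.6,189.7),z).round(4),"btn ctr",plane(S,(360.9,195.3),z).round(4),plane(T,(383.2,283.3),z).round(4))
print(cv2.projectPoints(np.array([[.4306,-.1756,.0482]]),cv2.Rodrigues(S["R"])[0],S["t"],S["K"],S["dist"])[0])
```

```text
0.045 [ 0.4342 -0.2107  0.045 ] btn ctr [ 0.4316 -0.1885  0.045 ] [ 0.432  -0.1762  0.045 ]
0.05 [ 0.4339 -0.2048  0.05  ] btn ctr [ 0.4313 -0.1827  0.05  ] [ 0.4317 -0.1755  0.05  ]
0.055 [ 0.4335 -0.1989  0.055 ] btn ctr [ 0.431 -0.177  0.055] [ 0.4315 -0.1747  0.055 ]
0.06 [ 0.4332 -0.1931  0.06  ] btn ctr [ 0.4307 -0.1712  0.06  ] [ 0.4313 -0.1739  0.06  ]
0.065 [ 0.4329 -0.1872  0.065 ] btn ctr [ 0.4304 -0.1655  0.065 ] [ 0.431  -0.1732  0.065 ]
0.07 [ 0.4325 -0.1813  0.07  ] btn ctr [ 0.4301 -0.1597  0.07  ] [ 0.4308 -0.1724  0.07  ]
[[[360.94322601 197.66662454]]]
```

The tips appear higher than nominal, since there is no force and their image ray meets TCP level. I'll keep going down slowly, watching the force.

>>> move_arm(commands=[[[0, 0, -0.3, 0, -1], [0, 0, 0, 0, -1], [0, 0, 0, 0, -1]]])

```text
time: 5.05
ee_pos: [0.4304, -0.1755, 0.064]
orientation: [[0.465, 0.885, -0.0], [0.885, -0.465, 0.0], [0.0, -0.001, -1.0]]
contact_force: [-0.6, -0.1, 0.5]
width: 0.0003
```

>>> move_arm(commands=[[[0, 0, -0.3, 0, -1], [0, 0, 0, 0, -1], [0, 0, 0, 0, -1]]])

```text
time: 5.35
ee_pos: [0.4305, -0.1755, 0.0611]
orientation: [[0.465, 0.885, -0.0], [0.885, -0.465, 0.0], [0.0, -0.0, -1.0]]
contact_force: [-0.3, -0.6, -0.3]
width: 0.0003
```

Run:
```python
from plant import ctrl,cams
import cv2,numpy as np
s=cams.snapshot("side"); cv2.imwrite("pics/b3.png",cv2.resize(s["color"][150:225,310:410],(800,600),interpolation=2))
o=ctrl.observe();print(o["ee_pos"],o["contact_force"],o["wrist_torque"],o["joint_efforts"])
```

```text
[ 0.43053324 -0.17551466  0.06113523] [-0.5305112   0.4252144   0.24586685] [0.0401894  0.00946387 0.048917  ] [ 3.03261213e-04 -3.15987432e+01  2.40746087e+01  6.70370951e-03
 -1.43509260e-04 -3.83789597e-06]
```

View pics/b3.png

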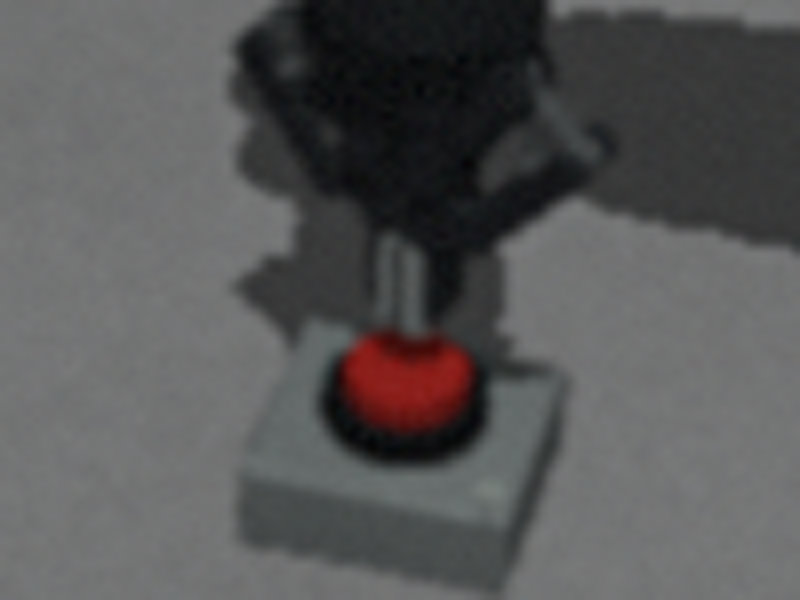

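>>> move_arm(commands=[[[0, 0, -0.2, 0, -1], [0, 0, 0, 0, -1], [0, 0, 0, 0, -1]]])

```text
time: 5.7
ee_pos: [0.4305, -0.1755, 0.0592]
orientation: [[0.465, 0.885, -0.0], [0.885, -0.465, 0.0], [-0.0, -0.0, -1.0]]
contact_force: [-0.6, 0.1, 0.3]
width: -0.0003
```

Run:
```python
from plant import ctrl,cams
import cv2,numpy as np
s=cams.snapshot("side"); im=cv2.convertScaleAbs(s["color"],alpha=2.2,beta=0)
P=lambda X:cv2.projectPoints(np.array([X],float),cv2.Rodrigues(s["R"])[0],s["t"],s["K"],s["dist"])[0][0,0]
o=ctrl.observe();e=np.array(o["ee_pos"]);print(e,o["contact_force"],P(e),P(e-[0,0,.019]))
big=cv2.resize(im[160:220,330:410],(800,600),interpolation=2)
for X,c in((e,(255,255,0)),(e-[0,0,.019],(255,0,255))):
    p=P(X);cv2.circle(big,(int((p[0]-330+.5)*10),int((p[1]-160+.5)*10)),5,c,2)
cv2.imwrite("pics/b4.png",big)
```

```text
[ 0.43059363 -0.17555317  0.0591907 ] [-0.71064342  0.55325656  0.55125458] [361.06382618 194.44132021] [360.8576778  200.01655986]
```

View pics/b4.png

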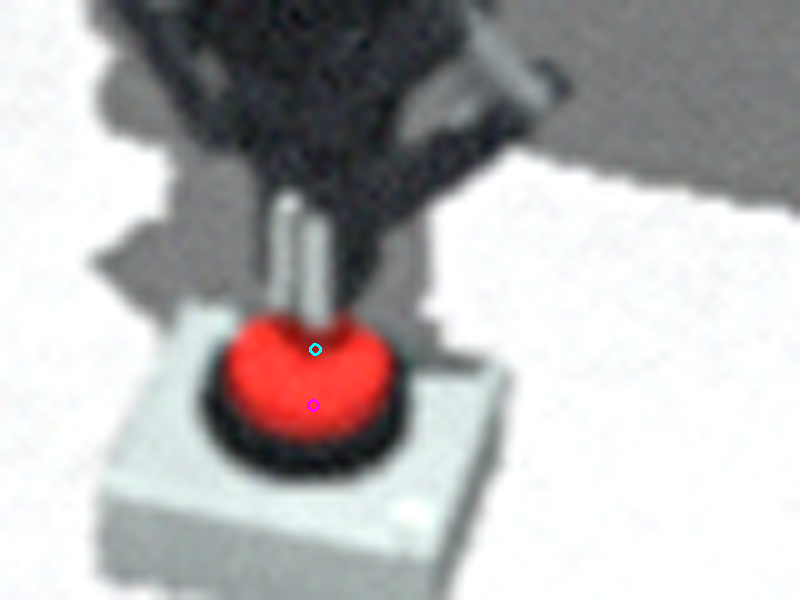

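The visible tip (crop 315,330) lies well above where the readout puts it (crop 313,405). I'll cross-check the readout against the start pictures, where the gripper shows in both views.

Run:
```python
import pickle
from h import *
d=pickle.load(open("d0.pkl","rb"))
e=np.array([.1465,-.6068,.2152]);yv=np.array([.2346,-.972,0])
o=[]
for n,(x,y) in {"top":(550,380),"side":(430,0)}.items():
    s=d[n];im=cv2.resize(cv2.convertScaleAbs(s["color"],alpha=2.2)[y:y+80,x:x+80],(400,400),interpolation=2)
    for X,c in((e,(255,255,0)),(e-[0,0,.019],(255,0,255)),(e+yv*.0425,(0,255,255)),(e-yv*.0425,(0,255,255)),(e+[0,0,.1],(0,255,0))):
        p=cv2.projectPoints(X[None],cv2.Rodrigues(s["R"])[0],s["t"],s["K"],s["dist"])[0][0,0]
        print(n,p.round(1));cv2.circle(im,(int((p[0]-x+.5)*5),int((p[1]-y+.5)*5)),4,c,2)
    o.append(im)
cv2.imwrite("pics/b5.png",np.hstack(o))
```

```text
top [569.  402.1]
top [565.  400.6]
top [584.7 397.5]
top [553.  406.6]
top [592.  410.4]
side [470.6  65.3]
side [469.6  71.1]
side [466.2  58.5]
side [475.1  72.3]
side [475.6  33.6]
```

View pics/b5.png

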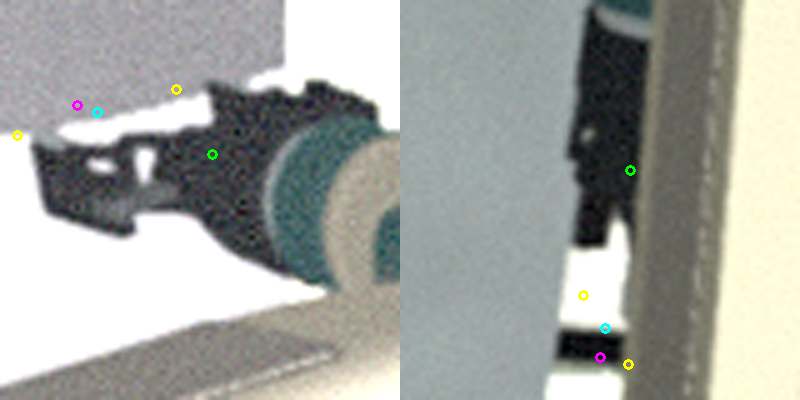

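The readout and cameras disagree at the start pose as well. Before going further I'll check the robot base in the camera frame (it should be at the origin).

Run:
```python
import pickle
from h import *
d=pickle.load(open("d0.pkl","rb"))
o=[]
for n,(x,y) in {"top":(240,280),"side":(420,0)}.items():
    s=d[n];print(n,"cam at",(-s["R"].T@s["t"]).round(3));im=s["color"].copy()
    for X,c in(((0,0,0),(255,255,0)),((0,0,.2),(255,0,255)),((0,0,.3),(0,255,0)),((.1465,-.6068,.2152),(0,0,255)),((.1465,-.6068,.4),(0,0,255))):
        p=cv2.projectPoints(np.array([X],float),cv2.Rodrigues(s["R"])[0],s["t"],s["K"],s["dist"])[0][0,0]
        print(n,X,p.round(1));cv2.circle(im,tuple(int(v) for v in p),3,c,1)
    o.append(cv2.resize(im[y:y+310 if n=="side" else 480,x:x+220 if n=="side" else 640],(400,560)))
cv2.imwrite("pics/b6.png",np.hstack(o))
```

```text
top cam at [0.37  0.021 1.349]
top (0, 0, 0) [314.1 440.3]
top (0, 0, 0.2) [314.8 464. ]
top (0, 0, 0.3) [315.3 479.2]
top (0.1465, -0.6068, 0.2152) [569.  402.1]
top (0.1465, -0.6068, 0.4) [614.5 418.5]
side cam at [0.372 0.896 0.987]
side (0, 0, 0) [534.4 274.9]
side (0, 0, 0.2) [557.4 213.2]
side (0, 0, 0.3) [570.5 176.8]
side (0.1465, -0.6068, 0.2152) [470.6  65.3]
side (0.1465, -0.6068, 0.4) [480.   5.]
```

View pics/b6.png

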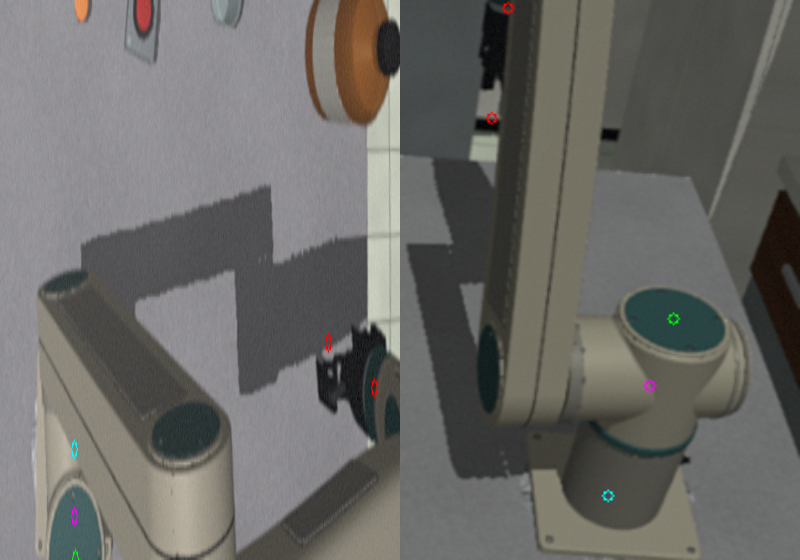

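The base fits the camera frame. At both poses the real fingers sit about 25 mm higher than the readout says. The button contact will measure this directly, so I'll continue down gently.

>>> move_arm(commands=[[[0, 0, -0.3, 0, -1], [0, 0, 0, 0, -1], [0, 0, 0, 0, -1]]])

```text
time: 6.05
ee_pos: [0.4305, -0.1755, 0.056]
orientation: [[0.465, 0.885, -0.0], [0.885, -0.465, 0.0], [0.0, -0.0, -1.0]]
contact_force: [-0.8, -0.1, -0.7]
width: 0.0001
```

>>> move_arm(commands=[[[0, 0, -0.3, 0, -1], [0, 0, 0, 0, -1], [0, 0, 0, 0, -1]]])

```text
time: 6.35
ee_pos: [0.4305, -0.1755, 0.0531]
orientation: [[0.465, 0.885, -0.0], [0.885, -0.465, 0.0], [0.0, -0.0, -1.0]]
contact_force: [0.3, 0.5, 0.7]
width: -0.0002
```

>>> move_arm(commands=[[[0, 0, -0.2, 0, -1], [0, 0, 0, 0, -1], [0, 0, 0, 0, -1]]])

```text
time: 6.65
ee_pos: [0.4305, -0.1755, 0.0512]
orientation: [[0.465, 0.885, -0.0], [0.885, -0.465, 0.0], [0.0, -0.0, -1.0]]
contact_force: [-0.3, 0.2, 0.0]
width: 0.0
```

>>> move_arm(commands=[[[0, 0, -0.2, 0, -1], [0, 0, 0, 0, -1], [0, 0, 0, 0, -1]]])

```text
time: 6.95
ee_pos: [0.4305, -0.1755, 0.0491]
orientation: [[0.465, 0.885, -0.0], [0.885, -0.465, 0.0], [-0.0, -0.0, -1.0]]
contact_force: [-0.7, -0.4, 0.1]
width: -0.0
```

>>> move_arm(commands=[[[0, 0, -0.2, 0, -1], [0, 0, 0, 0, -1], [0, 0, 0, 0, -1]]])

```text
time: 7.25
ee_pos: [0.4305, -0.1755, 0.0471]
orientation: [[0.465, 0.885, -0.0], [0.885, -0.465, 0.0], [-0.0, -0.0, -1.0]]
contact_force: [0.1, 0.5, -0.4]
width: 0.0001
```

Run:
```python
from plant import ctrl,cams
import cv2,numpy as np
s=cams.snapshot("side"); im=cv2.convertScaleAbs(s["color"],alpha=2.2,beta=0)
P=lambda X:cv2.projectPoints(np.array([X],float),cv2.Rodrigues(s["R"])[0],s["t"],s["K"],s["dist"])[0][0,0]
o=ctrl.observe();e=np.array(o["ee_pos"]);print(e,o["contact_force"],P(e),P(e-[0,0,.019]))
big=cv2.resize(im[160:220,330:410],(800,600),interpolation=2)
cv2.imwrite("pics/b7.png",big)
```

```text
[ 0.43058077 -0.17552675  0.0471751 ] [-0.23281799 -0.32116098  0.03955839] [360.93733705 197.98602549] [360.73277877 203.49737541]
```

View pics/b7.png

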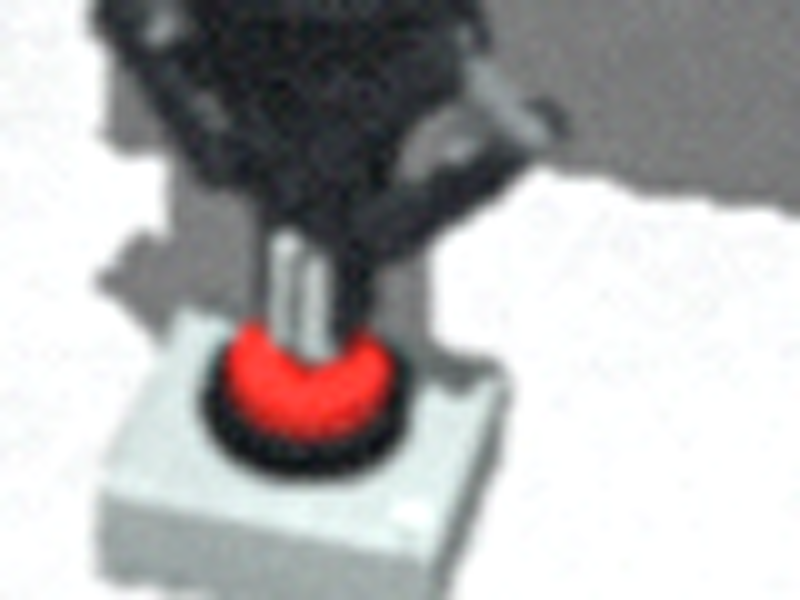

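The tips now sit almost at the button's top centre (crop 315,362), with their shadow closing up. Contact is near.

>>> move_arm(commands=[[[0, 0, -0.2, 0, -1], [0, 0, 0, 0, -1], [0, 0, 0, 0, -1]]])

```text
time: 7.6
ee_pos: [0.4305, -0.1755, 0.0451]
orientation: [[0.465, 0.885, -0.0], [0.885, -0.465, 0.0], [0.0, -0.0, -1.0]]
contact_force: [-0.1, -0.8, -0.0]
width: 0.0001
```

>>> move_arm(commands=[[[0, 0, -0.2, 0, -1], [0, 0, 0, 0, -1], [0, 0, 0, 0, -1]]])

```text
time: 7.9
ee_pos: [0.4305, -0.1755, 0.0431]
orientation: [[0.465, 0.885, -0.0], [0.885, -0.465, 0.0], [0.0, -0.0, -1.0]]
contact_force: [-0.0, -0.3, 0.6]
width: -0.0001
```

>>> move_arm(commands=[[[0, 0, -0.2, 0, -1], [0, 0, 0, 0, -1], [0, 0, 0, 0, -1]]])

```text
time: 8.2
ee_pos: [0.4309, -0.1757, 0.0414]
orientation: [[0.465, 0.885, 0.0], [0.885, -0.465, -0.0], [-0.0, 0.0, -1.0]]
contact_force: [0.1, -0.6, 1.2]
width: -0.0003
```

Contact is starting (force 1.2 N, slight deflection). I'll keep pressing.

>>> move_arm(commands=[[[0, 0, -0.2, 0, -1], [0, 0, 0, 0, -1], [0, 0, 0, 0, -1]]])

```text
time: 8.5
ee_pos: [0.4309, -0.1757, 0.0394]
orientation: [[0.465, 0.885, 0.0], [0.885, -0.465, -0.0], [-0.0, 0.001, -1.0]]
contact_force: [0.1, -0.0, 2.2]
width: 0.0004
```

>>> move_arm(commands=[[[0, 0, -0.2, 0, -1], [0, 0, 0, 0, -1], [0, 0, 0, 0, -1]]])

```text
time: 8.8
ee_pos: [0.4309, -0.1757, 0.0374]
orientation: [[0.465, 0.885, 0.0], [0.885, -0.465, -0.0], [-0.0, 0.001, -1.0]]
contact_force: [-0.9, 0.5, 4.1]
width: -0.0003
```

>>> move_arm(commands=[[[0, 0, -0.1, 0, -1], [0, 0, 0, 0, -1], [0, 0, 0, 0, -1]]])

```text
time: 9.1
ee_pos: [0.4308, -0.1757, 0.0364]
orientation: [[0.465, 0.885, 0.0], [0.885, -0.465, -0.0], [0.0, 0.0, -1.0]]
contact_force: [0.8, 0.6, 5.1]
width: 0.0003
```

>>> move_arm(commands=[[[0, 0, -0.1, 0, -1], [0, 0, 0, 0, -1], [0, 0, 0, 0, -1]]])

```text
time: 9.4
ee_pos: [0.4309, -0.1757, 0.0359]
orientation: [[0.465, 0.885, 0.0], [0.885, -0.465, -0.0], [-0.0, 0.001, -1.0]]
contact_force: [-1.0, -0.4, 8.9]
width: -0.0003
```

Run:
```python
from plant import ctrl,cams
import cv2,numpy as np
s=cams.snapshot("side"); im=cv2.convertScaleAbs(s["color"],alpha=2.2,beta=0)
print(ctrl.observe()["contact_force"])
cv2.imwrite("pics/b8.png",cv2.resize(im[160:220,330:410],(800,600),interpolation=2))
```

```text
[-0.86671751  0.04348813  8.99623749]
```

View pics/b8.png

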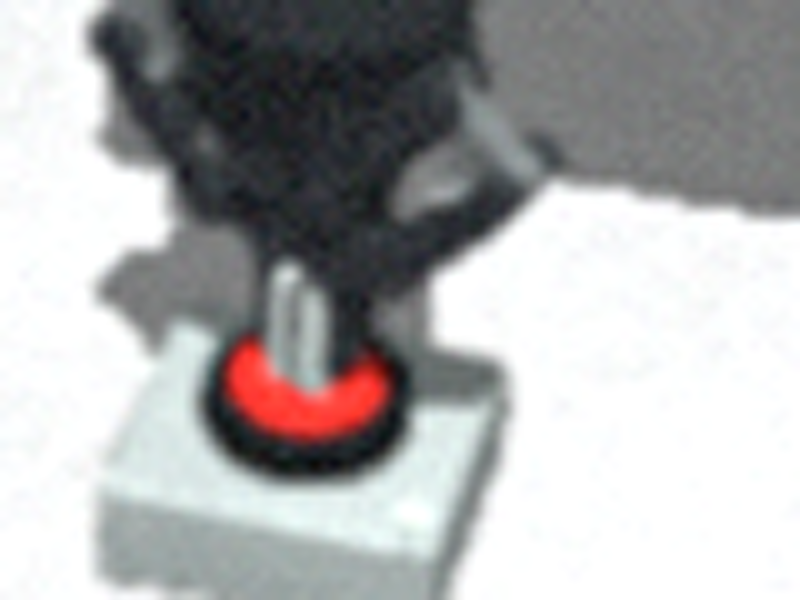

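The force jumps to 8.9 N at the bottom stop and the button looks fully sunk. The tips are thus at z≈0.051 with the readout at 0.036, so true TCP ≈ readout + 34 mm, with no visible sideways error. I'll use that correction, hovering where both interpretations satisfy the limits. Now I rise straight up and cross over.

>>> move_arm(commands=[[[0, 0, 0.5, 0, -1], [0, 0, 1, 0, -1], [0, 0, 2, 0, -1], [0, 0, 2.5, 0, -1], [0, 0, 2.5, 0, -1], [0, 0, 2.5, 0, -1], [0, 0, 2.5, 0, -1], [0, 0, 2.5, 0, -1], [0, 0, 2, 0, -1], [0, 0, 1, 0, -1], [0, 0, 0, 0, -1], [0, 0, 0, 0, -1]]])

```text
time: 10.65
ee_pos: [0.4299, -0.1751, 0.2242]
orientation: [[0.465, 0.885, -0.002], [0.885, -0.465, 0.001], [0.0, -0.002, -1.0]]
contact_force: [-0.6, 0.1, -0.8]
width: 0.0004
```

>>> move_arm(commands=[[[0.5, 1, 0, 0.03, -1], [1, 2.1, 0, 0.04, -1], [1, 2.1, 0, 0.04, -1], [1, 2.1, 0, 0.04, -1], [1, 2.1, 0, 0.04, -1], [1, 2.1, 0, 0.04, -1], [1, 2.1, 0, 0.04, -1], [1, 2.1, 0, 0.04, -1], [1, 2.1, 0, 0.04, -1], [1, 2.1, 0, 0.04, -1], [1, 2.1, 0, 0.04, -1], [1, 2.1, 0, 0.04, -1], [1, 2.1, 0, 0.04, -1], [1, 2.1, 0, 0.04, -1], [1, 2.1, 0, 0.04, -1], [1, 2.1, 0, 0.04, -1], [1, 2.1, 0, 0.04, -1], [0.5, 1, 0, 0.03, -1], [0, 0, 0, 0, -1], [0, 0, 0, 0, -1]]])

```text
time: 12.65
ee_pos: [0.5998, 0.1802, 0.2244]
orientation: [[-0.214, 0.977, -0.002], [0.977, 0.214, -0.001], [-0.0, -0.002, -1.0]]
contact_force: [0.5, 0.4, -0.2]
width: -0.0003
```

```bash
cat > look.py <<'E'
import sys
from plant import ctrl,cams
import cv2,numpy as np
nm,xs,ys,xt,yt=sys.argv[1],*map(int,sys.argv[2:6]);O=[]
o=ctrl.observe();e=np.array(o["ee_pos"])+[0,0,.015];print(o["time"],e,o["contact_force"],o["q"])
for n,x,y in(("side",xs,ys),("top",xt,yt)):
    s=cams.snapshot(n);im=cv2.convertScaleAbs(s["color"],alpha=1.6)
    p=cv2.projectPoints(e[None],cv2.Rodrigues(s["R"])[0],s["t"],s["K"],s["dist"])[0][0,0];print(n,p)
    b=cv2.resize(im[y:y+100,x:x+80],(400,500),interpolation=2)
    cv2.circle(b,(int((p[0]-x+.5)*5),int((p[1]-y+.5)*5)),3,(255,0,255),1);O.append(b)
cv2.imwrite(nm,np.hstack(O))
E
python3 look.py pics/c1.png 205 240 190 160
```

```text
12.65 [0.59977568 0.18023173 0.23938568] [ 0.50955658  0.43199026 -0.21578184] [ 1.88951923e-01  2.76250606e-01 -9.32714185e-03  1.28726451e+00
 -4.30021951e-04  1.54363617e+00]
side [260.25005445 238.51341322]
top [244.81048039 204.17713142]
```

View pics/c1.png

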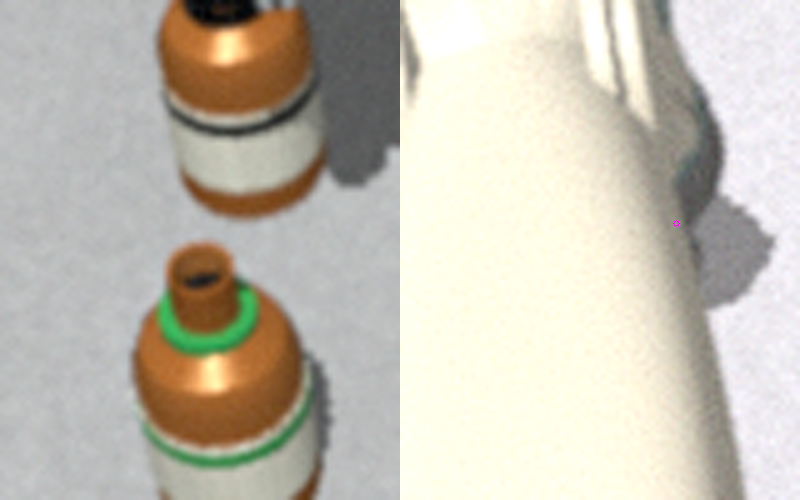

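The bottle is undisturbed in the side crop, and the tips are just past its top edge. I still need +2.7 cm x and +5.9 cm y.

>>> move_arm(commands=[[[0.9, 2, 0, 0.03, -1], [0.9, 2, 0, 0.03, -1], [0.9, 1.9, 0, 0, -1], [0, 0, 0, 0, -1], [0, 0, 0, 0, -1], [0, 0, 0, 0, -1]]])

```text
time: 13.35
ee_pos: [0.6271, 0.2383, 0.2253]
orientation: [[-0.271, 0.962, -0.001], [0.962, 0.271, -0.001], [-0.0, -0.001, -1.0]]
contact_force: [-0.6, 0.1, -0.2]
width: 0.0001
```

```bash
python3 look.py pics/c2.png 205 220 190 160
```

```text
13.35 [0.62713321 0.23828071 0.24027221] [-0.64835626  0.09271526 -0.19057568] [ 2.66991874e-01  3.54509694e-01  9.87421871e-02  1.31569363e+00
 -3.88756251e-04  1.56294736e+00]
side [239.19478142 259.36283393]
top [220.82714007 192.13272786]
```

View pics/c2.png

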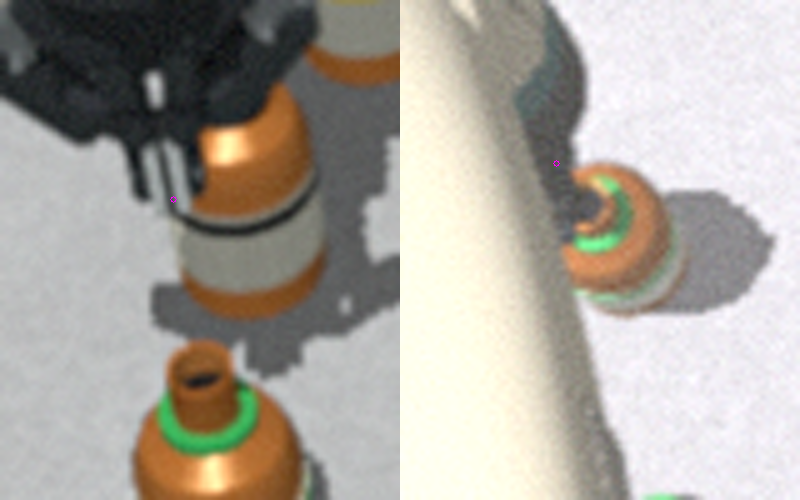

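The tips (side crop ~178,212) lie within about 2 px of the corrected prediction (174,200). I'll descend partway and re-check.

>>> move_arm(commands=[[[0, 0, -1, 0, -1], [0, 0, -1, 0, -1], [0, 0, -1, 0, -1], [0, 0, -0.5, 0, -1], [0, 0, 0, 0, -1]]])

```text
time: 13.95
ee_pos: [0.6265, 0.2391, 0.1883]
orientation: [[-0.273, 0.962, -0.003], [0.962, 0.273, -0.001], [0.0, -0.003, -1.0]]
contact_force: [0.0, 0.0, 0.6]
width: 0.0001
```

```bash
python3 look.py pics/c3.png 205 220 190 160
```

```text
13.95 [0.62649133 0.23911364 0.20327573] [0.03765206 0.01707804 0.59181713] [ 2.68281206e-01  3.73300470e-01  4.71370970e-02  1.24782640e+00
 -2.23409168e-05  1.56306432e+00]
side [241.92062968 272.94201629]
top [223.23077397 195.88260039]
```

View pics/c3.png

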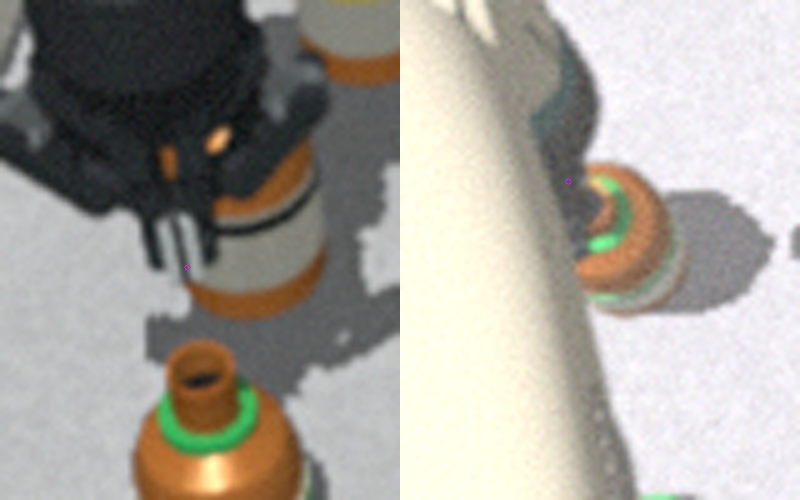

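Run:
```python
from plant import cams
import cv2,numpy as np
O=[]
for n,x,y in(("top",212,175),("side",225,255)):
    s=cams.snapshot(n);im=np.clip(255*(s["color"]/255.)**.5,0,255).astype(np.uint8)
    O.append(cv2.resize(im[y:y+50,x:x+40],(400,500),interpolation=2))
cv2.imwrite("pics/c4.png",np.hstack(O))
```

```text
(no output)
```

View pics/c4.png

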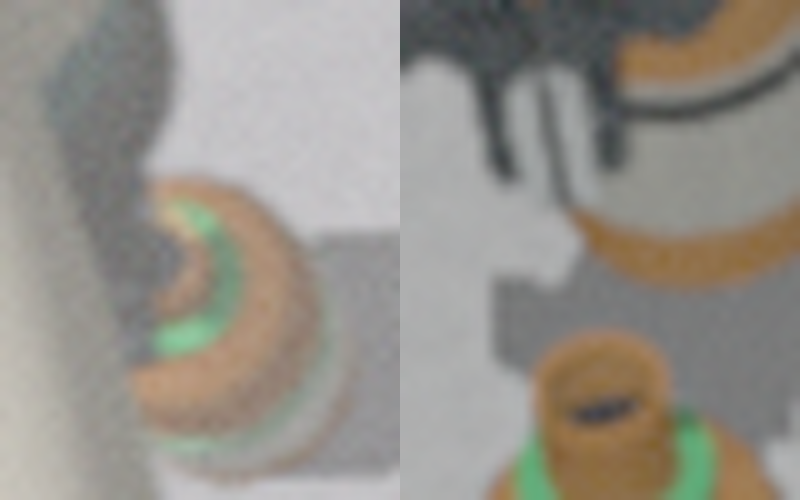

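The visible tip end (side 241.8,275.5) is the near edge of the 22 mm wide pads, about 11 mm closer to the camera. That explains the 3 px, so the +15 mm tip offset holds here too. I'll descend to the hover height and stay for 2.5 s.

>>> move_arm(commands=[[[0, 0, -1, 0, -1], [0, 0, -0.8, 0, -1], [0, 0, -0.5, 0, -1], [0, 0, -0.2, 0, -1], [0, 0, 0, 0, -1], [0, 0, 0, 0, -1]]])

```text
time: 14.75
ee_pos: [0.6277, 0.2395, 0.1653]
orientation: [[-0.272, 0.962, 0.0], [0.962, 0.272, 0.0], [-0.0, 0.0, -1.0]]
contact_force: [0.8, -0.0, -0.0]
width: 0.0001
```

```bash
python3 look.py pics/c5.png 205 220 190 160
```

```text
14.75 [0.62772311 0.2394704  0.18030732] [ 0.77154919 -0.0063373  -0.04547995] [ 2.68310044e-01  3.86252362e-01  1.64129761e-02  1.20075225e+00
 -2.82028890e-05  1.56311648e+00]
side [242.74661802 280.89624679]
top [224.75008661 197.45585028]
```

View pics/c5.png

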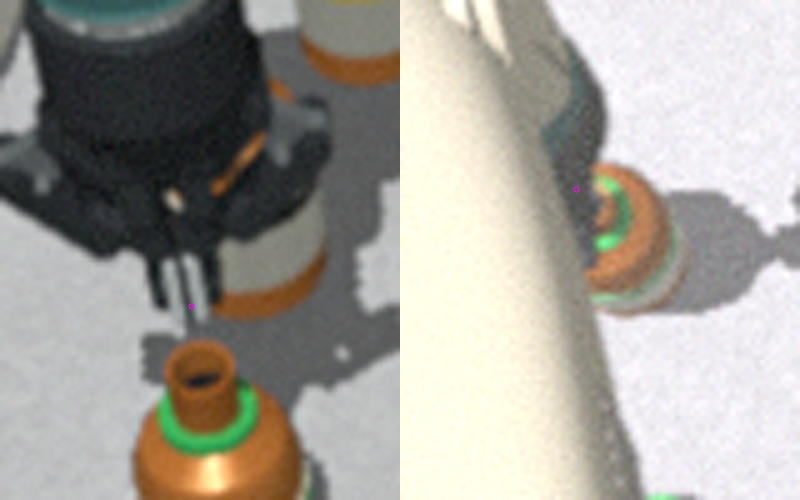

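The fingertips (side crop 190,320) stand just above the mouth (200,364) with a clear gap. Both height interpretations are within limits: the readout is 20 mm above the mouth and the corrected value 54 mm. I'll hold here.

>>> move_arm(commands=[[[0, 0, 0, 0, -1], [0, 0, 0, 0, -1], [0, 0, 0, 0, -1], [0, 0, 0, 0, -1], [0, 0, 0, 0, -1], [0, 0, 0, 0, -1], [0, 0, 0, 0, -1], [0, 0, 0, 0, -1], [0, 0, 0, 0, -1], [0, 0, 0, 0, -1], [0, 0, 0, 0, -1], [0, 0, 0, 0, -1], [0, 0, 0, 0, -1], [0, 0, 0, 0, -1], [0, 0, 0, 0, -1], [0, 0, 0, 0, -1], [0, 0, 0, 0, -1], [0, 0, 0, 0, -1], [0, 0, 0, 0, -1], [0, 0, 0, 0, -1]]])

```text
time: 16.85
ee_pos: [0.6276, 0.2394, 0.1652]
orientation: [[-0.272, 0.962, -0.0], [0.962, 0.272, 0.0], [0.0, -0.0, -1.0]]
contact_force: [-0.7, 0.1, 0.3]
width: 0.0001
```

>>> move_arm(commands=[[[0, 0, 0, 0, -1], [0, 0, 0, 0, -1], [0, 0, 0, 0, -1], [0, 0, 0, 0, -1], [0, 0, 0, 0, -1], [0, 0, 1, 0, -1], [0, 0, 2, 0, -1], [0, 0, 2, 0, -1], [0, 0, 1, 0, -1], [0, 0, 0, 0, -1], [0, 0, 0, 0, -1]]])

```text
time: 17.95
ee_pos: [0.6275, 0.2394, 0.2251]
orientation: [[-0.272, 0.962, -0.0], [0.962, 0.272, -0.0], [-0.0, -0.0, -1.0]]
contact_force: [0.6, 0.4, 0.2]
width: 0.0004
```

>>> move_arm(commands=[[[-1, -0.2, 0, 0, -1], [-2, -0.4, 0, 0, -1], [-2, -0.4, 0, 0, -1], [-2, -0.4, 0, 0, -1], [-2, -0.4, 0, 0, -1], [-2, -0.4, 0, 0, -1], [-2, -0.4, 0, 0, -1], [-1.4, -0.2, 0, 0, -1], [-1, -0.1, 0, 0, -1], [0, 0, 0, 0, -1], [0, 0, -1, 0, -1], [0, 0, -2, 0, -1], [0, 0, -2, 0, -1], [0, 0, -2, 0, -1], [0, 0, -2, 0, -1], [0, 0, -1, 0, -1], [0, 0, 0, 0, -1], [0, 0, 0, 0, -1]]])

```text
time: 19.75
ee_pos: [0.4742, 0.2106, 0.1254]
orientation: [[-0.272, 0.962, 0.0], [0.962, 0.272, 0.0], [0.0, 0.0, -1.0]]
contact_force: [-0.1, 0.1, 0.3]
width: -0.0002
```

```bash
python3 look.py pics/e1.png 285 260 205 200
```

```text
19.75 [0.47421926 0.21055664 0.14036801] [-0.09431064  0.06734329  0.27428838] [ 2.93222484e-01  1.56842147e-01 -3.77787060e-01  1.03581135e+00
  6.02611113e-06  1.58814474e+00]
side [324.48766324 289.66633311]
top [235.80369948 260.8671811 ]
```

View pics/e1.png

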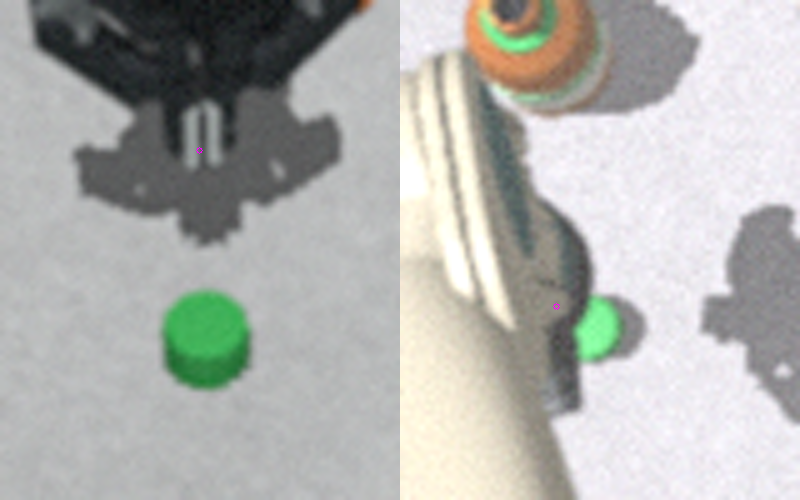

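The tips (side crop 203,165) are lined up above the green cap (207,325), the bottle is undisturbed, and the prediction (199,150) agrees. I'll descend by 7.9 cm.

>>> move_arm(commands=[[[0, 0, -1, 0, -1], [0, 0, -1.5, 0, -1], [0, 0, -1.5, 0, -1], [0, 0, -1.5, 0, -1], [0, 0, -1, 0, -1], [0, 0, -0.8, 0, -1], [0, 0, -0.4, 0, -1], [0, 0, -0.2, 0, -1], [0, 0, 0, 0, -1], [0, 0, 0, 0, -1], [0, 0, 0, 0, -1], [0, 0, 0, 0, -1], [0, 0, 0, 0, -1]]])

```text
time: 21.15
ee_pos: [0.4738, 0.2105, 0.0465]
orientation: [[-0.273, 0.962, 0.001], [0.962, 0.273, 0.0], [0.0, 0.001, -1.0]]
contact_force: [-0.4, 0.3, -0.3]
width: 0.0002
```

```bash
python3 look.py pics/e2.png 285 260 205 200; python3 -c "
from plant import cams
import cv2;cv2.imwrite('pics/e3.png',cams.snapshot('side')['color'])"
```

```text
21.15 [0.47383003 0.2105069  0.06147146] [-0.37100361  0.27398584 -0.30755116] [ 2.93356307e-01  2.42750997e-01 -4.62872542e-01  8.64618952e-01
 -6.91759943e-06  1.58815814e+00]
side [325.33923679 313.78204898]
top [240.28946306 263.65601971]
```

View pics/e2.png

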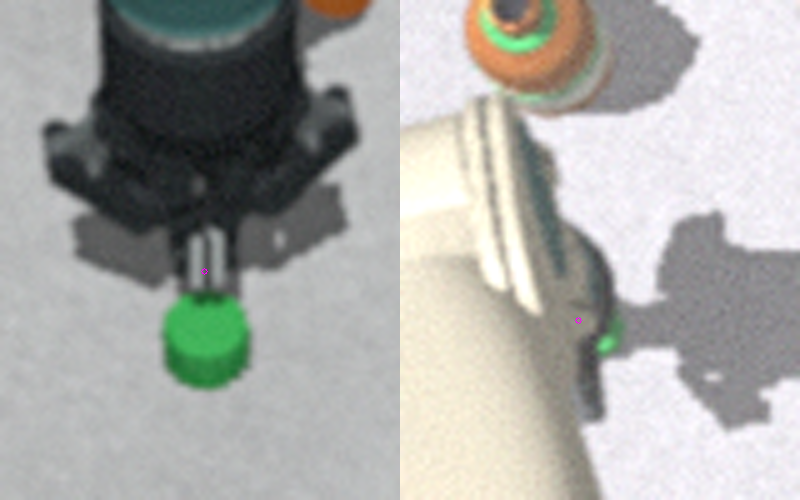

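View pics/e3.png

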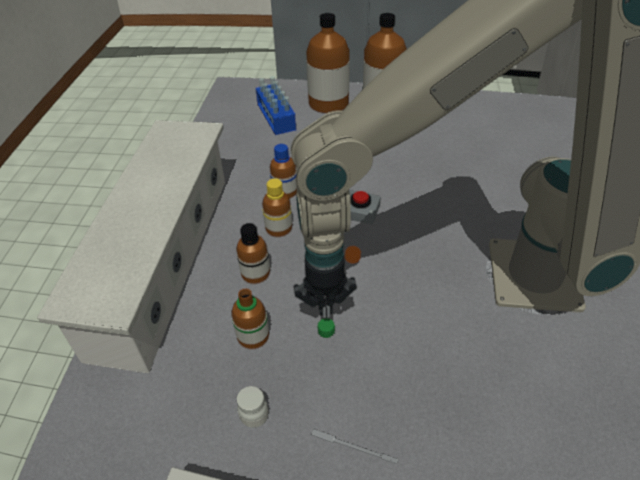

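The tips hover just above the green cap: side crop tips at 207,293, cap top centre at 207,325, with a gap of about 3 cm. Bottles, caps, jar and spatula stand where they were, and the button (361,198) is up. Handing in.

```bash
python3 -c "
from plant import ticket,ctrl
o=ctrl.observe();print(o['ee_pos'],abs(o['joint_vel']).max() if hasattr(o['joint_vel'],'max') else o['joint_vel'],o['contact_force'])
print(ticket.job_done())"
```

```text
[0.47363491 0.21045056 0.04626465] 0.0018921975235627717 [-0.06834648 -0.47484476  0.08393271]
the job is handed in; nothing more can be done
None
```

I pressed the red button to its stop, pointed at the open bottle's mouth for about 2.5 s, and handed the job in while pointing at the green cap. `job_done` gives no verdict.

**Button:** the force rose from about 5 N to 9 N at the stop, and the picture showed the button fully sunk. In the last picture it is up again.

**Open bottle:** measured sideways error was about 1 mm, with the fingertips about 35 mm above the mouth.

**Green cap:** measured sideways error was about 1 mm, with the fingertips about 35 mm above the cap top.

**Final state:** the arm was at rest and no contact force showed. In the last side view the bottles, caps, jar and spatula look unmoved. The arm hid the beaker in that view, so I did not check it after the start.

**One check disagreed:** the fingertips were not 19 mm below the reported TCP. Contact with the button put them about 15 mm above it, so the readout appears to be about 34 mm low, and the pictures agreed roughly with that. I never found the cause. I chose hover heights that meet the 12 to 80 mm limit either way: about 20 mm by the readout and 54 mm corrected.

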